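# Key rail behind the face frame

### The arm

A 7-joint arm with a two-finger parallel gripper is mounted at the origin on a cart in front of the work surface, level with it; the furniture and walls round the work are solid. World frame = base frame: x ahead of the robot, y to its left, z up, the work surface at z = 0. Lengths are in m, angles in rad, forces in N, time in s.
With the tool pointing down it reaches from about 0.4 to 0.875 m from the base axis. Payload 4.4 kg.
Tool frame: the origin (TCP) lies midway between the tips of the shut fingers; the grasp point (between the pads) lies 19 mm behind it (arm.tcp_to_grasp is the distance from the TCP to the grasp point, in m); z points along the fingers, y is the line along which they close (so a half turn about z gives the same grasp; the last joint's range is limited). The gripper opens to 85 mm and grips with 20 to 120 N. Pads are 22 mm wide; open, the fingers measure 114 mm over their backs; the gripper's body (76 mm by 85 mm) begins 54 mm behind the grasp point. The pads swing forward as they close: fully open they stand 13 mm farther back than shut.
Start: joints at [-1.288, 0.628, 0.038, 1.517, -0.027, 0.996, -0.02], TCP at [0.222, 0.611, 0.231] pointing down, gripper open.
Joint ranges: [-3.06, 3.06], [-0.37, 2.12], [-1.25, 1.32], [0.18, 2.47], [-1.1, 4.24], [0.23, 1.98], [-2.94, 2.94]. Speed limits (rad/s): [2.57, 2.57, 3.14, 3.14, 3.14, 3.14, 3.14].

### API

Orientations are given as [roll, pitch, yaw] about the fixed x, y, z axes, in that order (R = Rz(yaw) Ry(pitch) Rx(roll)).
In Python, from cell import arm gives the robot as it stands. Calls block until the motion is done:
- arm.goto(position, orientation): joint-space move of the TCP to a pose.
- arm.line_to(position, ori=None, rate=0.15): straight line of the TCP; ori=None keeps the orientation; rate is the mean speed in m/s.
- arm.move_j(angles): joint-space move.
- arm.command_gripper(opening, grasp_force=None): opening from 0.0 (shut) to 1.0 (fully open); grasp_force is the grip in N (None keeps the last); returns when the fingers have stopped.
- arm.wait(seconds).
- arm.solve_ik(position, orientation): joint angles nearest the present ones, or None.
- arm.read_state(): the state.
- arm.grab_frame(name): name is "side" or "top"; returns a dict with "color" (420x560x3 uint8, blue, green, red), "fx", "fy", "cx", "cy" (pixels), "world_to_cam" (4x4, takes a point from world to camera coordinates). Camera axes: x right, y up, looking along -z (the intrinsics and any distortion apply to the point x, -y, -z); pixel columns grow to the right and rows downward; lengths in m; the calibration is good to about 2 mm. A picture is of the moment at which its call begins. There is no depth.
A pose or a line that the arm cannot do raises arm.MotionError and nothing moves.
- arm.job_done(): hands the job in; it is judged then, once.
Trained networks look in the newest picture that a camera, given by its name, has taken for a name from the list of things; names that differ only in an ending like _2 or _b are one class to them, and where a whole thing is asked for, a point or a joint stands for the part that bears it (a point fixed in the world has none). Each returns a list of dicts, best first, with "score" (0 to 1); they miss things now and then, are a little off and sometimes report something else, mostly with a low value. They report only what shows in the picture. A call takes as long as a camera call.
- arm.masks_of(camera, name): "pixels" (420x560 bool, what is visible of it) and "box" ([centre column, centre row, width, height] in pixels, round what is visible of it).
The state is a dict: "time": time; "q": joint angles; "qd": joint speeds; "joint_torque": joint torques, N m; "tool_pos": TCP position; "orientation": TCP orientation; "ft_force": force on the tool from outside, world axes, zero at the start; "ft_torque": the same for the moment, N m; "opening": opening from 0.0 (shut) to 1.0 (fully open); "gripper_force": force on a finger pad.
Only numpy, scipy, OpenCV 4.12 (cv2) and the standard library are available. Lean on these libraries where they do the work, as an engineer would, in place of code of your own. Each camera call takes 0.05 s, during which the arm holds its last target. There are 200 camera calls.

### The job

Fit up the key cabinet that lies on its back on the bench: take the straight square-edged key rail and pass it through the face-frame opening; it is longer than the opening, so tilt it, work one end in behind the frame and then the other. Finish still holding it in the gripper inside the cabinet, level, with both ends behind the frame and lengthwise over the two bearer blocks, clear of blocks and frame so that nothing but the gripper touches it and glue can be put on the blocks. Leave the other things on the bench where they lie.

Things in the scene. Friction and masses are not known exactly. Their poses are not given: they have to be found in the camera images.
- key_rail: loose straight batten of pale wood, square section, 196 mm long (its own y), 18 mm wide (x), 24 mm high (z), about 60 g, lying on the bench; small dark screw-hook holes along its top, the same from either end. Origin: centre of its underside.
- rail_end_a (a point): centre of the rail's end face at its own +y end (98 mm from the middle, 12 mm above the underside)
- rail_end_b (a point): centre of the rail's end face at its own -y end (98 mm from the middle, 12 mm above the underside)
- cabinet: small wooden wall cabinet without its door, lying on its back, open side up, fixed. Outside 174 mm (own x) by 284 mm (own y, lengthwise), 102 mm high. Origin: centre of its underside, from which heights are given. Inside, under the face frame, the space is 150 mm (x) by 260 mm (y) and runs from the back board's inner face at 8 mm up to the frame's underside at 90 mm
- opening (a point): middle of the face-frame opening, level with the frame's top face (102 mm up, on the cabinet's axis). The frame is 12 mm thick; hinge leaves stand 3 mm higher. The opening measures 110 mm along the cabinet's x and 170 mm along its y, so the frame overhangs the inside by 45 mm at each y end and 20 mm at each x side
- block_a (a point): middle of the top face of the bearer block at the cabinet's +y end (x = 0, y = 107.5 mm, 34 mm up, 56 mm below the frame). The block is 40 mm wide (x) and reaches 45 mm in from the end wall, to right under the edge of the opening
- block_b (a point): the same point of the other bearer block, at the cabinet's -y end (y = -107.5 mm). The rail belongs over both blocks, along the cabinet's y
- glue_bottle: bystander: white glue bottle with a red cap, 66 mm across, 184 mm tall, standing towards the back of the bench; origin at the centre of its underside
- try_square: bystander: try square lying flat at the front of the bench, 120 by 177 mm, 17 mm thick; origin at the centre of its underside
- dowel: bystander: round dowel, 12 mm thick, 190 mm long (its own y), lying at the front of the bench; it is not the rail; origin at the centre of its underside
- wax_tin: bystander: low round tin, 67 mm across, 36 mm high; origin at the centre of its underside
- mug: bystander: white enamel mug, 82 mm across, 74 mm high, with a handle; origin at the centre of its underside
- sanding_block: bystander: sanding block 62 by 110 by 38 mm behind the cabinet; origin at the centre of its underside

How it is judged:
By the outcome, as a careful person would: the job done as asked, in the order asked, and still so for the second after the job is handed in, while the arm keeps its last pose, push and grip.
It also fails if it takes over 45 s, if anything falls off the work surface, if the arm or the gripper's body presses on something with over 40 N, if the wrist force passes 120 N, or if a joint passes its speed limit or range.

## Working session

There is one attempt and no reset: what is moved stays moved. The work goes in short steps, each a Python script; the robot and the scene stay as the last script left them, time stands still between calls to the robot, and variables do not carry over. Pictures are saved under pics/ and viewed, at most 10 in all, crops included, and the job is handed in when it is done.

```bash
ls; mkdir -p pics; python3 - <<'E'
from cell import arm
import cv2,numpy as np
ims=[]
for c in("top","side"):
    f=arm.grab_frame(c); ims.append(f); cv2.imwrite(f"pics/{c}0.png",f["color"])
    print(c,[f[k] for k in("fx","fy","cx","cy")],[k for k in f],np.round(f["world_to_cam"],4).tolist())
    for n in("key_rail","cabinet","dowel"):
        for m in arm.masks_of(c,n)[:2]: print(n,round(m["score"],2),np.round(m["box"],1),m["pixels"].sum())
print(arm.read_state()["time"], arm.tcp_to_grasp)
E
```

```text
pics
top [407.0384473398223, 407.0384473398223, 275.2312480786401, 221.773290626057] ['color', 'fx', 'fy', 'cx', 'cy', 'world_to_cam'] [[0.1637, -0.9865, -0.0002, -0.0406], [0.965, 0.1601, 0.2077, -0.5556], [-0.2049, -0.0342, 0.9782, -0.9751], [0.0, 0.0, 0.0, 1.0]]
key_rail 0.94 [377.1 249.6  54.9  51.8] 586
cabinet 0.97 [227.6 207.6 127.1  98.1] 8826
dowel 0.6 [185.4 298.4  71.8   9.9] 268
side [501.57811303411836, 501.57811303411836, 275.8132396689711, 201.05701295230455] ['color', 'fx', 'fy', 'cx', 'cy', 'world_to_cam'] [[0.9977, -0.0639, -0.0245, -0.5292], [0.054, 0.5142, 0.8559, -0.1432], [-0.0421, -0.8553, 0.5165, -1.5983], [0.0, 0.0, 0.0, 1.0]]
key_rail 0.91 [280.  276.6  60.8  31.5] 570
key_rail 0.42 [346.8 209.3  15.6  25.5] 306
cabinet 0.59 [283.9 197.1  85.9  72.7] 4060
cabinet 0.21 [345.9 208.2  16.4  22.4] 283
dowel 0.49 [215.8 199.5   5.3  26.8] 123
0.4 0.0187
```

View pics/top0.png

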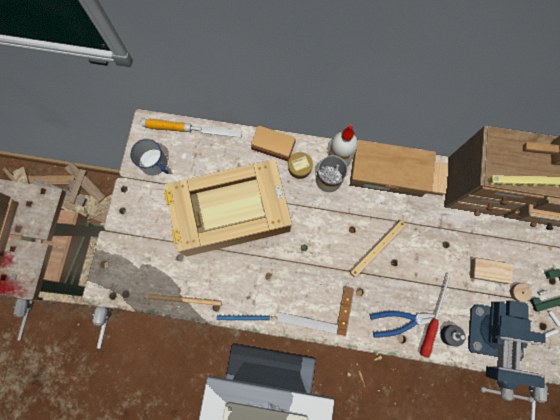

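View pics/side0.png

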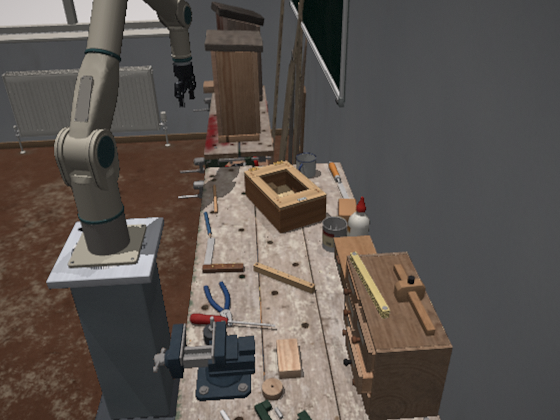

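The top view shows the cabinet at about (228,208) and the rail at about (377,249). The dowel is at (185,298), the square's blade and stock at (300,318), and the tin, bottle and sanding block sit behind the cabinet. The side view agrees, with the rail at (283,276) and the cabinet at (285,195). I'll fit box models to the masks from both views.

```bash
cat > vis.py <<'E'
import numpy as np, cv2
from scipy.optimize import minimize
def proj(f,P):
    P=np.atleast_2d(P); c=P@f["world_to_cam"][:3,:3].T+f["world_to_cam"][:3,3]
    return np.c_[f["cx"]+f["fx"]*c[:,0]/-c[:,2], f["cy"]-f["fy"]*c[:,1]/-c[:,2]]
def box(p,size):  # p = x,y,z(underside),yaw ; size along own x,y,z
    g=np.array([[i,j,k] for i in(-.5,.5) for j in(-.5,.5) for k in(0,1)])*size
    c,s=np.cos(p[3]),np.sin(p[3]); R=np.array([[c,-s,0],[s,c,0],[0,0,1]])
    return g@R.T+p[:3]
def sil(f,p,size,S=4):
    h=cv2.convexHull(((proj(f,box(p,size))+.5)*S*16-8).astype(np.int32).reshape(-1,1,2))
    m=np.zeros((420*S,560*S),np.uint8); cv2.fillConvexPoly(m,h,1,shift=4)
    return cv2.resize(m.astype(np.float32),(560,420),interpolation=cv2.INTER_AREA)
def fit(views,size,p0):
    def cost(p):
        e=0
        for f,m in views:
            a=sil(f,p,size); e+=1-np.minimum(a,m).sum()/np.maximum(a,m).sum()
        return e
    sx=np.array(p0)+np.vstack([np.zeros(4),np.diag([.02,.02,.015,.15])])
    for _ in range(3):
        r=minimize(cost,sx[0],method="Nelder-Mead",options=dict(initial_simplex=sx,xatol=1e-4,fatol=1e-5,maxiter=300))
        sx=r.x+np.vstack([np.zeros(4),np.diag([.005,.005,.005,.04])])
    return r.x,r.fun
def ray_z(f,uv,z):
    R,t=f["world_to_cam"][:3,:3],f["world_to_cam"][:3,3]; o=-R.T@t
    d=R.T@np.array([(uv[0]-f["cx"])/f["fx"],-(uv[1]-f["cy"])/f["fy"],-1]); return o+d*(z-o[2])/d[2]
E
cat > see.py <<'E'
from cell import arm
from vis import *
import json
F={c:arm.grab_frame(c) for c in("top","side")}
out={}
cab=np.array([.174,.284,.102]); rail=np.array([.018,.196,.024])
for n,size,zc,yaw in(("key_rail",rail,.012,-.5),("cabinet",cab,.05,.1)):
    M={c:(arm.masks_of(c,n) or [None])[0] for c in F}
    print(n,{c:(round(m["score"],2),m["box"].__str__()) for c,m in M.items() if m})
    xy=ray_z(F["top"],M["top"]["box"][:2],zc); print(xy)
    V=[(F[c],M[c]["pixels"].astype(np.float32)) for c in F]
    best=min((fit(V,size,[xy[0],xy[1],0,yw]) for yw in((-.9,-.5,.5,.9) if n=="key_rail" else(-.2,.2))),key=lambda r:r[1])
    print(n,np.round(best[0],4),round(best[1],3)); out[n]=best[0].tolist()
    b1=[(c,np.round(fit([v],size,best[0])[0],4),) for c,v in zip(F,V)]; print(b1)
json.dump(out,open("poses.json","w"))
ims=[]
for c in F:
    im=cv2.resize(F[c]["color"],None,fx=3,fy=3,interpolation=cv2.INTER_CUBIC)
    d=lambda P,col:cv2.polylines(im,[((proj(F[c],P)+.5)*3*16).astype(np.int32)],True,col,1,shift=4)
    p=out["cabinet"]; 
    for sz,z0,col in((cab,.102,(0,0,255)),(np.array([.11,.17,0]),.102,(255,0,0)),(cab,0,(0,255,0))):
        B=box([p[0],p[1],p[2]+z0,p[3]],sz*[1,1,0])[[0,2,6,4]]; d(B,col)
    q=out["key_rail"]
    for z0 in(0,.024): d(box([q[0],q[1],q[2]+z0,q[3]],rail*[1,1,0])[[0,2,6,4]],(255,0,255))
    ct=(proj(F[c],[(np.array(p[:3])+np.array(q[:3]))/2])[0]*3).astype(int)
    ims.append(im[max(0,ct[1]-260):ct[1]+260,max(0,ct[0]-380):ct[0]+400])
cv2.imwrite("pics/fit_top.png",ims[0]); cv2.imwrite("pics/fit_side.png",ims[1])
E
python3 see.py
```

```text
key_rail {'top': (0.85, '[379.3, 250.2, 55.6, 53.0]'), 'side': (0.94, '[280.2, 275.7, 60.0, 27.6]')}
[ 0.53401245 -0.2285297   0.012     ]
key_rail [ 5.3830e-01 -2.2250e-01  1.4000e-03 -2.1973e+00] 0.207
[('top', array([ 0.5388, -0.2222,  0.0068, -2.1932])), ('side', array([ 0.5358, -0.2021, -0.0138, -2.2054]))]
cabinet {'top': (0.92, '[229.0, 207.3, 125.0, 99.6]'), 'side': (0.56, '[283.9, 197.6, 80.8, 71.7]')}
[0.57462716 0.17508395 0.05      ]
cabinet [0.5693 0.1746 0.0025 0.3998] 0.058
[('top', array([ 0.5733,  0.1752, -0.008 ,  0.3999])), ('side', array([ 0.5687,  0.1895, -0.0066,  0.4004]))]
```

View pics/fit_top.png

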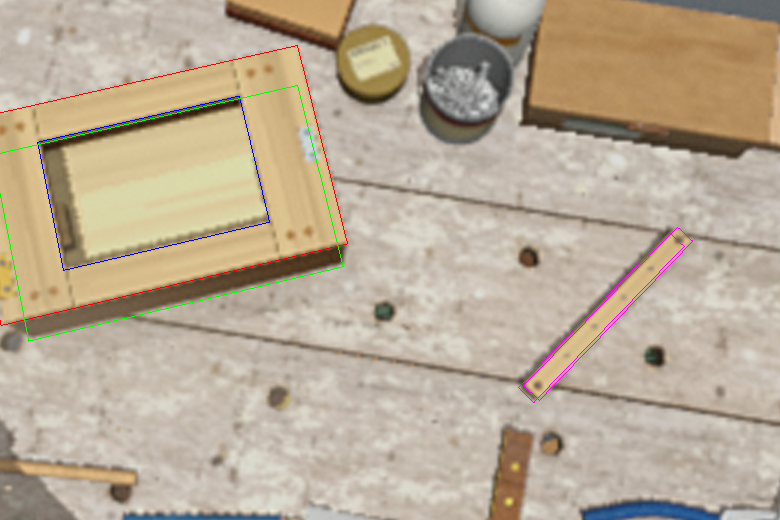

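View pics/fit_side.png

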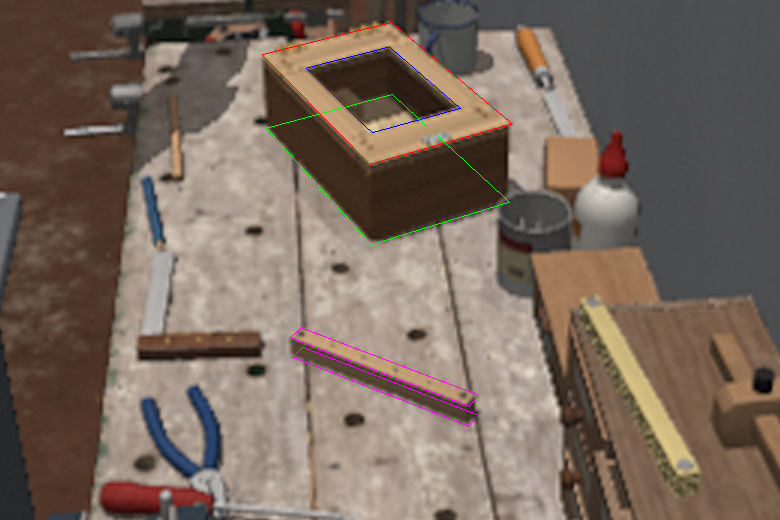

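Both overlays line up with the cabinet edges, the opening and the rail to within about a pixel (2–3 mm). Next I'll plan the tilted insertion in the cabinet's y-z plane, keeping clearance as large as possible.

```bash
cat > plan.py <<'E'
import numpy as np, itertools, json
from scipy.sparse import coo_matrix
from scipy.sparse.csgraph import dijkstra
# mm; cabinet section (y', z), y' points to the end that goes in first
OB=np.array([[85,142,90,105],[-142,-85,90,105],[85,142,0,34],[-142,-85,0,34],[-142,142,-20,8],[130,142,0,105],[-142,-130,0,105]],float)
def rect(u0,u1,w0,w1,st=3):
    u=np.arange(u0,u1+.1,st); w=np.arange(w0,w1+.1,st)
    return np.vstack([np.c_[u,u*0+w0],np.c_[u,u*0+w1],np.c_[w*0+u0,w],np.c_[w*0+u1,w]])
def hand(g,b):  # grasp point (g,20) in rail frame, tool pitched b vs rail
    P=np.vstack([rect(-13,13,-19,54),rect(-43,43,54,160)]); c,s=np.cos(b),np.sin(b)
    return np.c_[c*P[:,0]+s*P[:,1]+g,-s*P[:,0]+c*P[:,1]+20]
RAIL=rect(-98,98,0,24,2)
def dist(P):
    d=1e9
    for a,b,c,e in OB:
        dx=np.maximum(a-P[...,0],P[...,0]-b); dz=np.maximum(c-P[...,1],P[...,1]-e)
        d=np.minimum(d,np.where((dx<0)&(dz<0),np.maximum(dx,dz),np.hypot(dx.clip(0),dz.clip(0))).min(-1))
    return d
S=np.arange(-60,41,5.); H=np.arange(45,216,5.); T=np.radians(np.arange(0,61,4.))
def plan(g,b):
    B=np.vstack([RAIL,hand(g,b)]); C=np.empty((len(S),len(H),len(T)))
    for k,t in enumerate(T):
        c,s=np.cos(t),np.sin(t); Q=np.c_[c*B[:,0]+s*B[:,1],-s*B[:,0]+c*B[:,1]]
        for i,x in enumerate(S): C[i,:,k]=dist(Q[None]+np.c_[np.full(len(H),x),H][:,None])
    idx=np.arange(C.size).reshape(C.shape); r=[];cc=[];v=[]
    cost=np.where(C>2,1+(12/np.maximum(C,1))**3,np.inf)
    for d in itertools.product((-1,0,1),repeat=3):
        if d<=(0,0,0): continue
        sl=lambda sg:tuple(slice(max(0,sg*q),n+min(0,sg*q)) for q,n in zip(d,C.shape))
        a,bb=idx[sl(-1)].ravel(),idx[sl(1)].ravel(); w=(cost.ravel()[a]+cost.ravel()[bb])*np.linalg.norm(d)
        ok=np.isfinite(w); r+=[a[ok]];cc+=[bb[ok]];v+=[w[ok]]
    G=coo_matrix((np.concatenate(v),(np.concatenate(r),np.concatenate(cc))),(C.size,)*2).tocsr()
    goal=idx[np.argmin(abs(S)),np.argmin(abs(H-50)),0]
    D,pr=dijkstra(G,directed=False,indices=goal,return_predecessors=True)
    top=idx[:,-1,:].ravel(); s=top[np.argmin(D[top])]
    if not np.isfinite(D[s]): return None
    path=[s]
    while path[-1]!=goal: path.append(pr[path[-1]])
    ijk=np.array(np.unravel_index(path,C.shape)).T
    return D[s],np.c_[S[ijk[:,0]],H[ijk[:,1]],np.degrees(T[ijk[:,2]])],C.ravel()[path]
if __name__=="__main__":
    res=[]
    for g in(-40,-20,0,20):
        for b in(-16,0,16):
            o=plan(g,np.radians(b))
            if o: res.append((o[0],g,b,o)); print(g,b,round(o[0]),"min clear",round(o[2].min(),1),"max tilt",o[1][:,2].max())
            else: print(g,b,None)
    _,g,b,o=min(res,key=lambda r:r[0]); print(g,b); print(np.c_[o[1],o[2].round(1)].tolist())
E
time python3 plan.py
```

```text
-40 -16 171 min clear 5.1 max tilt 44.0
-40 0 149 min clear 8.3 max tilt 44.0
-40 16 149 min clear 8.3 max tilt 44.0
-20 -16 150 min clear 8.3 max tilt 44.0
-20 0 149 min clear 8.3 max tilt 44.0
-20 16 149 min clear 8.3 max tilt 44.0
0 -16 149 min clear 8.3 max tilt 44.0
0 0 149 min clear 8.3 max tilt 44.0
0 16 149 min clear 8.3 max tilt 40.0
20 -16 149 min clear 8.3 max tilt 44.0
20 0 149 min clear 8.3 max tilt 36.0
20 16 227 min clear 5.4 max tilt 32.0
-40 0
[[-30.0, 215.0, 44.0, 61.1], [-30.0, 210.0, 44.0, 57.7], [-30.0, 205.0, 44.0, 54.2], [-30.0, 200.0, 44.0, 50.7], [-30.0, 195.0, 44.0, 47.3], [-30.0, 190.0, 44.0, 43.8], [-30.0, 185.0, 44.0, 40.3], [-30.0, 180.0, 44.0, 36.9], [-30.0, 175.0, 44.0, 33.8], [-30.0, 170.0, 44.0, 31.2], [-30.0, 165.0, 44.0, 29.3], [-30.0, 160.0, 44.0, 28.1], [-30.0, 155.0, 44.0, 27.8], [-30.0, 150.0, 44.0, 27.8], [-30.0, 145.0, 44.0, 27.8], [-30.0, 140.0, 44.0, 27.8], [-30.0, 135.0, 44.0, 28.4], [-30.0, 130.0, 44.0, 29.9], [-30.0, 125.0, 44.0, 32.0], [-30.0, 120.0, 44.0, 34.8], [-25.0, 115.0, 44.0, 34.4], [-20.0, 110.0, 40.0, 28.2], [-15.0, 105.0, 36.0, 22.6], [-10.0, 100.0, 32.0, 17.9], [-5.0, 95.0, 28.0, 13.8], [0.0, 90.0, 24.000000000000004, 10.6], [5.0, 85.0, 24.000000000000004, 11.1], [10.0, 85.0, 24.000000000000004, 11.1], [15.0, 80.0, 20.0, 9.3], [20.0, 75.0, 16.0, 8.3], [20.0, 70.0, 12.000000000000002, 9.1], [20.0, 65.0, 8.0, 9.5], [20.0, 60.0, 8.0, 9.6], [20.0, 55.0, 4.0, 9.9], [15.0, 50.0, 0.0, 16.0], [10.0, 50.0, 0.0, 16.0], [5.0, 50.0, 0.0, 16.0], [0.0, 50.0, 0.0, 16.0]]
real	0m4.619s
user	0m5.125s
sys	0m0.072s
```

```bash
cat > rb.py <<'E'
import numpy as np, json
from scipy.spatial.transform import Rotation as Ro
P=json.load(open("poses.json")); CAB=np.array(P["cabinet"]); RL=np.array(P["key_rail"]); RL[3]=(RL[3])%np.pi
WT=.003; LO=[-3.06,-.37,-1.25,.18,-1.1,.23,-2.94]; HI=[3.06,2.12,1.32,2.47,4.24,1.98,2.94]
def tool(Rr,o,e,g=0):  # rail rotation, rail origin -> TCP pose
    R=Rr.as_matrix(); M=np.c_[e*R[:,1],e*R[:,0],-R[:,2]]
    return o+Rr.apply([0,g,WT]), Ro.from_matrix(M).as_euler("xyz")
def pick(e,dz=0): return tool(Ro.from_euler("z",RL[3]),np.r_[RL[:2],dz],e)
def incab(s,h,t,sg,e,off=(0,0,0)):  # mm, mm, deg
    Rc=Ro.from_euler("z",CAB[3]); o=np.r_[CAB[:2],0]+Rc.apply(np.array([0,sg*s,h])/1000+off)
    return tool(Rc*Ro.from_euler("x",-sg*t,degrees=True),o,e)
E
python3 - <<'E'
from cell import arm
from rb import *
from plan import plan
o=plan(0,0.); path=o[1]; json.dump(path.tolist(),open("path.json","w")); print(path[::3].tolist(), o[2].min())
print("rail",RL)
for e in(1,-1):
    for dz in(0,.12):
        q=arm.solve_ik(*pick(e,dz)); print("pick",e,dz,None if q is None else np.round(q,2))
    for sg in(1,-1):
        Q=[arm.solve_ik(*incab(*w,sg,e)) for w in path]
        bad=[i for i,q in enumerate(Q) if q is None]
        ok=[q for q in Q if q is not None]
        print(e,sg,"bad",bad,"margin",[round(float(np.min([np.array(ok)-LO,np.array(HI)-ok])),2)] if ok else None, "maxstep",np.abs(np.diff(ok,axis=0)).max(0).round(2), np.round(ok[0],2),np.round(ok[-1],2))
print(arm.read_state()["time"])
E
```

```text
[[-30.0, 215.0, 44.0], [-30.0, 200.0, 44.0], [-30.0, 185.0, 44.0], [-30.0, 170.0, 44.0], [-30.0, 155.0, 44.0], [-30.0, 140.0, 44.0], [-30.0, 125.0, 44.0], [-20.0, 110.0, 40.0], [-5.0, 95.0, 28.0], [10.0, 85.0, 24.000000000000004], [20.0, 70.0, 12.000000000000002], [20.0, 55.0, 4.0], [5.0, 50.0, 0.0]] 8.342591954664162
rail [ 0.53826882 -0.22245949  0.00137288  0.94431711]
pick 1 0 [ 0.4   0.86 -0.08  1.85  0.15  0.43  1.15]
pick 1 0.12 [ 0.26  0.67  0.13  1.81 -0.14  0.66  1.42]
1 1 bad [] margin [0.32] maxstep [0.09 0.03 0.06 0.01 0.06 0.03 0.09] [-1.09  0.81  0.66  1.74  0.38  0.89 -0.43] [-0.45  0.8   0.16  1.81 -0.23  0.55  0.26]
1 -1 bad [] margin [0.32] maxstep [0.08 0.03 0.05 0.02 0.05 0.04 0.08] [ 0.17  0.78 -0.3   1.6  -0.57  1.14  0.66] [-0.45  0.8   0.16  1.81 -0.23  0.55  0.26]
pick -1 0 [-0.1   1.03  0.77  1.87 -1.08  0.74 -0.89]
pick -1 0.12 [-0.2   0.89  0.96  1.83 -0.91  0.94 -1.02]
-1 1 bad [] margin [0.33] maxstep [0.08 0.02 0.06 0.01 0.04 0.06 0.06] [-0.46  0.74 -0.39  1.72  0.99  1.33  2.18] [-0.01  0.85 -0.54  1.8   0.66  0.68  2.61]
-1 -1 bad [] margin [0.0] maxstep [0.93 0.24 1.8  0.02 1.77 0.19 4.73] [-0.34  0.84  0.59  1.62 -1.03  1.51 -2.08] [-0.01  0.85 -0.54  1.8   0.66  0.68  2.61]
0.7
```

```bash
python3 - <<'E'
from cell import arm
from rb import *
import cv2
arm.goto(*pick(1,.2)); print(arm.read_state()["q"].__str__())
arm.line_to(pick(1,.03)[0],rate=.2); arm.line_to(pick(1,0)[0],rate=.1)
s=arm.read_state(); print(s["time"],s["tool_pos"],s["ft_force"])
arm.command_gripper(0.0,60); s=arm.read_state(); print(s["opening"],s["gripper_force"],s["ft_force"],s["time"])
arm.line_to(pick(1,.2)[0],rate=.15); s=arm.read_state(); print(s["opening"],s["gripper_force"],s["ft_force"],s["time"])
for c in("top","side"): 
    f=arm.grab_frame(c); 
    from vis import proj
    u=proj(f,[arm.read_state()["tool_pos"]])[0].astype(int); im=f["color"][max(0,u[1]-75):u[1]+75,max(0,u[0]-100):u[0]+100]
    cv2.imwrite(f"pics/h_{c}.png",cv2.resize(im,None,fx=2.5,fy=2.5,interpolation=cv2.INTER_CUBIC))
a,b=[cv2.imread(f"pics/h_{c}.png") for c in("top","side")]
h=min(a.shape[0],b.shape[0]); cv2.imwrite("pics/held.png",cv2.resize(np.hstack([a[:h],b[:h]]),None,fx=.8,fy=.8))
E
```

```text
[ 0.11470491  0.58746738  0.35716665  1.74980836 -0.26127415  0.85127425
  1.53629284]
5.275 [ 0.53821661 -0.22251146  0.00302254] [0.53552249 0.19695046 0.32641473]
0.19513646477456276 59.13802742958069 [-0.09580783  0.06577876  3.44389454] 5.9
0.1964380271514543 58.63836944103241 [-1.22020923 -0.24406722  0.55917288] 7.3833
```

View pics/held.png

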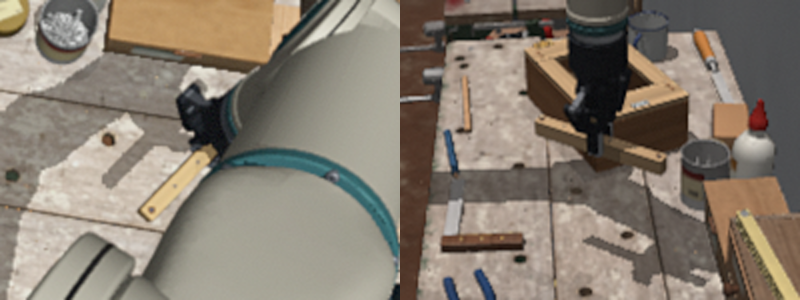

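The rail is held and looks level. The top view is partly blocked by the arm. I'll check how the rail sits in the grip from the side mask, then move to the hover pose over the opening.

```bash
cat > chk.py <<'E'
from cell import arm
from rb import *
from vis import proj,cv2
RB=np.array([[i,j,k] for i in(-.009,.009) for j in(-.098,.098) for k in(0,.024)])
def railpose(e=1):
    s=arm.read_state(); M=Ro.from_euler("xyz",s["orientation"]).as_matrix()
    R=np.c_[e*M[:,1],e*M[:,0],-M[:,2]]; return R,s["tool_pos"]-R@[0,0,WT]
def boxes(cams=("side","top")):
    R,o=railpose()
    for c in cams:
        f=arm.grab_frame(c); u=proj(f,RB@R.T+o); lo,hi=u.min(0),u.max(0)
        for m in arm.masks_of(c,"key_rail")[:2]:
            b=np.array(m["box"]); print(c,round(m["score"],2),"pred lo/hi",lo.round(1),hi.round(1),"seen",(b[:2]-b[2:]/2).round(1),(b[:2]+b[2:]/2).round(1))
        d=proj(f,[o+R@[0,.098,.012]])[0]-proj(f,[o+R@[0,-.098,.012]])[0]; print("px per 196mm",d.round(1))
E
python3 - <<'E'
from chk import *
boxes()
p,o=incab(-30,215,44,-1,1)
arm.goto(*incab(-30,240,0,-1,1)); print(arm.read_state()["time"],arm.read_state()["q"])
boxes()
arm.goto(p,o); s=arm.read_state(); print(s["time"],s["q"],s["opening"],np.array(s["tool_pos"])-p)
boxes()
f=arm.grab_frame("side"); cv2.imwrite("pics/hover.png",cv2.resize(f["color"][60:300,150:450],None,fx=2.5,fy=2.5))
E
```

```text
side 0.97 pred lo/hi [249.3 204. ] [316.6 235.4] seen [248.8 202.6] [312.  233.6]
px per 196mm [-63.4 -20.6]
top 0.84 pred lo/hi [364.5 199.6] [435.1 270.8] seen [367.8 237. ] [407.2 273.2]
px per 196mm [-61.   63.4]
9.2583 [-0.73650612  0.58755848  0.55556227  1.67916548 -0.35899999  0.97826316
  0.34484683]
px per 196mm [-26.6 -21.1]
top 0.77 pred lo/hi [156.  173.2] [251.8 205.5] seen [160.8 179.8] [254.4 205.4]
px per 196mm [-92.1  20.9]
10.2583 [-0.07225963  0.76292623  0.11023348  1.60680621 -0.80395621  1.28164763
  0.86639017] 0.19497761814881942 [-0.00017385  0.00062776  0.00022706]
side 0.53 pred lo/hi [266.2 119.2] [293.2 176. ] seen [266.2 119.3] [291.4 173.3]
px per 196mm [-20.  -52.8]
top 0.85 pred lo/hi [165.6 184.4] [248.  199.2] seen [170.1 186.4] [221.9 199.2]
px per 196mm [-74.5  -2.8]
```

View pics/hover.png

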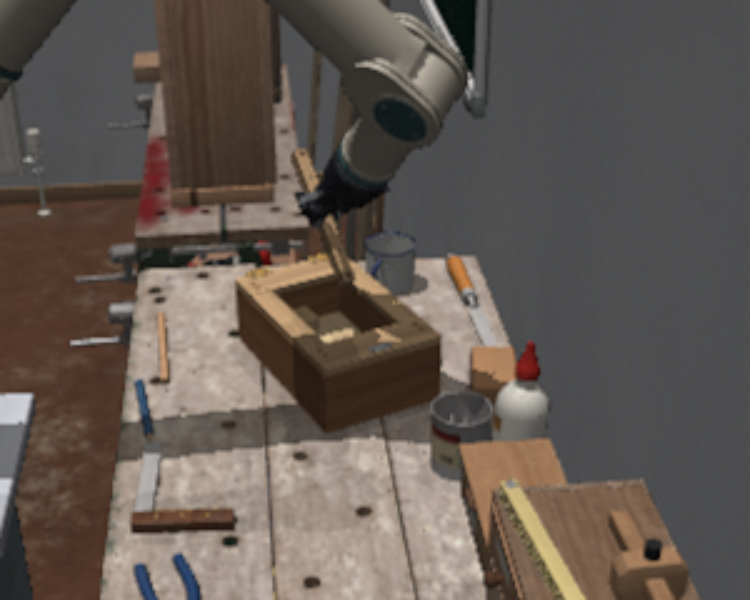

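```bash
cat > ov.py <<'E'
from chk import *
from vis import box
def overlay(name,half=(50,62),k=4,cams=("top","side")):
    R,o=railpose(); ims=[]
    for c in cams:
        f=arm.grab_frame(c); u=proj(f,[o])[0].astype(int)+[0,10 if c=="top" else 25]
        x0,y0=u-half; im=cv2.resize(f["color"][y0:y0+2*half[1],x0:x0+2*half[0]],None,fx=k,fy=k,interpolation=cv2.INTER_CUBIC)
        d=lambda P,col:cv2.polylines(im,[((proj(f,P)+.5-[x0,y0])*k*16).astype(np.int32)],True,col,1,shift=4)
        for z in(0,.024):d(np.array([[-.009,-.098,z],[.009,-.098,z],[.009,.098,z],[-.009,.098,z]])@R.T+o,(255,0,255))
        d(box([CAB[0],CAB[1],.102,CAB[3]],np.array([.11,.17,0]))[[0,2,6,4]],(255,0,0))
        ims.append(im)
    cv2.imwrite(name,np.hstack(ims))
E
python3 -c "
from ov import *
overlay('pics/ov1.png')"
```

```text
(no output)
```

View pics/ov1.png

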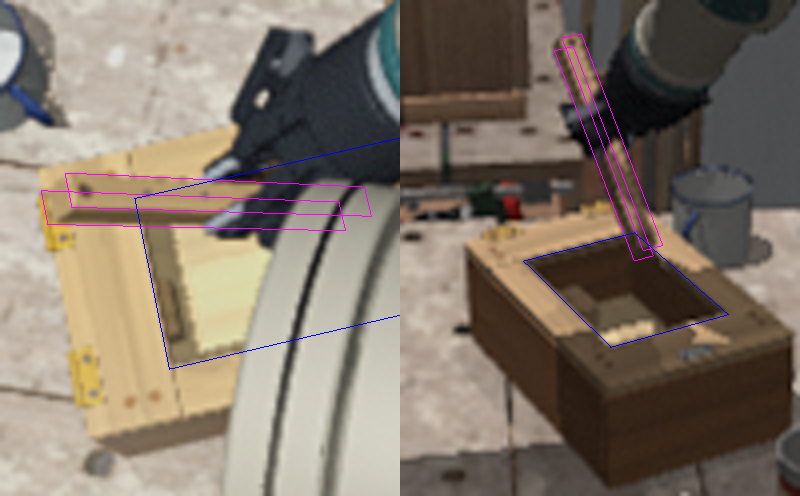

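The overlay of the kinematic rail against the camera matches to about 3 mm, which is inside the 8 mm planned clearance. I'll insert it along the path while watching the wrist force.

```bash
cat > go.py <<'E'
from ov import *
from plan import dist,RAIL,hand
B=np.vstack([RAIL,hand(0,0)])
def clear(w):
    s,h,t=w; t=np.radians(t); c,q=np.cos(t),np.sin(t)
    return float(dist((np.c_[c*B[:,0]+q*B[:,1],-q*B[:,0]+c*B[:,1]]+[s,h])[None])[0])
def run(W,rate,off=(0,0,0),lim=6):
    for w in W:
        p,o=incab(*w,-1,1,off); arm.line_to(p,o,rate=rate); arm.wait(.05); s=arm.read_state()
        f=np.array(s["ft_force"]); print(w,"f",f.round(1),"tq",np.round(s["ft_torque"],2),"open",round(s["opening"],3),"t",round(s["time"],1))
        if np.linalg.norm(f)>lim: print("STOP"); return
E
cat > w.py <<'E'
A=[(-30,160,44),(-30,120,44),(-10,100,32),(0,90,24)]
C=[(10,85,24),(15,80,20),(20,75,16),(20,65,9),(20,55,3),(12,50,0),(0,50,0)]
E
python3 - <<'E'
from go import *
from w import *
W=np.array([(-30,215,44)]+A+C,float)
print([round(min(clear(a+(b-a)*k) for k in np.linspace(0,1,8)),1) for a,b in zip(W,W[1:])])
run(A,.12)
boxes()
overlay("pics/ov2.png")
E
```

```text
[28.1, 27.8, 17.9, 10.6, 10.6, 9.3, 8.3, 8.3, 9.3, 10.2, 16.0]
(-30, 160, 44) f [-0.1 -0.1 -1.1] tq [-0.71 -0.36 -0.02] open 0.192 t 11.3
(-30, 120, 44) f [-0.4 -0.9 -0.2] tq [-0.72 -0.29 -0.02] open 0.196 t 11.8
(-10, 100, 32) f [-0.3  0.5 -0.1] tq [-0.61 -0.33 -0.01] open 0.195 t 12.2
(0, 90, 24) f [ 0.9 -0.8 -0.2] tq [-0.47 -0.16  0.02] open 0.199 t 12.6
side 0.45 pred lo/hi [269.1 159.5] [299.4 207.9] seen [268.7 160.5] [291.7 194.1]
side 0.45 pred lo/hi [269.1 159.5] [299.4 207.9] seen [202.5 237.5] [243.7 273.3]
px per 196mm [-24.4 -42.8]
px per 196mm [-75.1   8.3]
```

View pics/ov2.png

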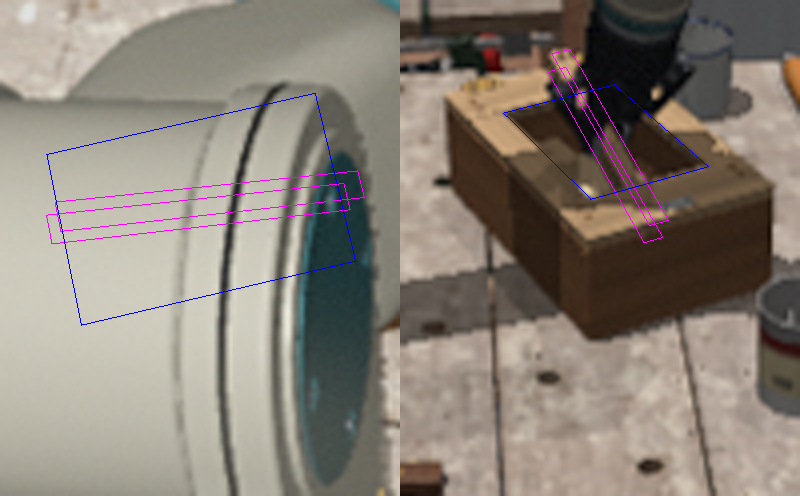

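The side view shows the low end passing under the near frame, with the high end still above the opening and on its axis. The wrist force stays below 1.2 N. Continuing.

```bash
python3 - <<'E'
from go import *
from w import *
run(C,.08)
boxes(("side",))
overlay("pics/ov3.png",cams=("side",),half=(75,62),k=5)
E
```

```text
(10, 85, 24) f [-0.1  0.5 -0.8] tq [-0.37 -0.14 -0.01] open 0.196 t 13.2
(15, 80, 20) f [ 0.4 -0.2 -0.3] tq [-0.39 -0.16  0.04] open 0.198 t 13.5
(20, 75, 16) f [ 0.1 -0.9 -0.5] tq [-0.32 -0.09 -0.04] open 0.197 t 13.8
(20, 65, 9) f [ 0.4 -0.3  0.1] tq [-0.22 -0.08  0.01] open 0.194 t 14.1
(20, 55, 3) f [-0.2  0.  -0.5] tq [-0.08 -0.04  0.02] open 0.198 t 14.5
(12, 50, 0) f [ 0.2 -0.8 -0.3] tq [ 0.   -0.01  0.03] open 0.197 t 14.8
(0, 50, 0) f [ 0.5 -0.8 -0.2] tq [ 0.01 -0.02 -0.03] open 0.196 t 15.1
side 0.61 pred lo/hi [268.6 176.9] [299.3 209. ] seen [283.8 187.2] [287.  194.6]
side 0.61 pred lo/hi [268.6 176.9] [299.3 209. ] seen [244.4 167. ] [327.6 233.4]
px per 196mm [-26.  -24.9]
```

View pics/ov3.png

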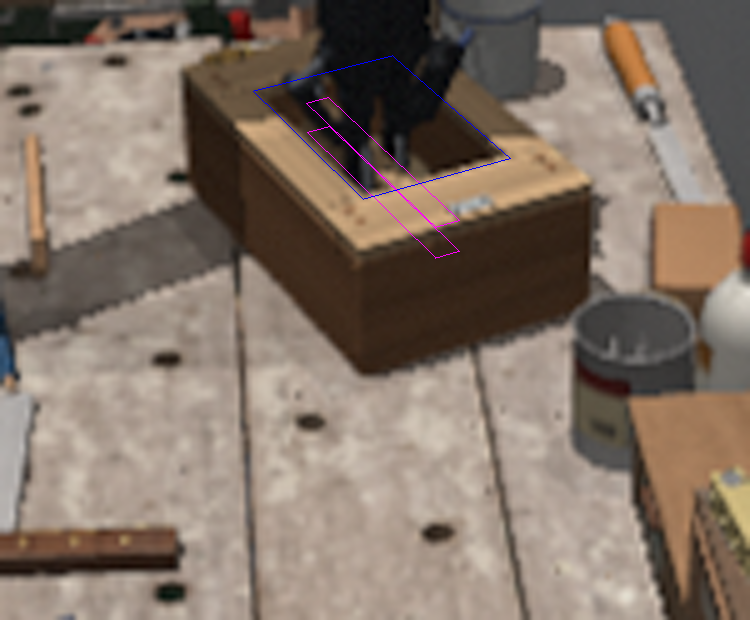

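The rail sits between the fingers at about (395,180) in the crop, level under the frame on the cabinet's axis. The wrist force is under 1 N and the grip opening hasn't changed, so I'm handing it in.

```bash
python3 -c "
from cell import arm
print(arm.job_done())"
```

```text
the job is handed in; nothing more can be done
None
```

The rail is through the opening and the job is handed in at about 15 s: by arm position and forces, it is held level over both blocks, ends behind the frame and touching nothing. The frame hid the ends from the cameras, so I couldn't confirm those by eye.

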